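Hang the pail and the caddy on their bench hooks

ROBOT

A 6-joint arm with a two-finger parallel gripper is mounted at the origin on the work surface. World frame = base frame: x ahead of the robot, y to its left, z up, the work surface at z = 0. Lengths are in m, angles in rad, forces in N, time in s.
With the tool pointing down it reaches from about 0.3 to 0.875 m from the base axis. Payload 6.4 kg.
Tool frame: the origin (TCP) lies where the fingers leave the gripper's body, on its centre line; the fingertips stand 73 mm ahead of it and the grasp point (between the pads) lies 54 mm ahead of it (ctrl.pinch_z is the distance from the TCP to the grasp point, in m); z points along the fingers, y is the direction in which the jaws open and shut (so a half turn about z gives the same grasp; the last joint's range is limited). The gripper opens to 85 mm and grips with 20 to 120 N. Pads are 22 mm wide; open, the fingers measure 114 mm over their backs; the gripper's body (76 mm by 85 mm) begins 54 mm behind the grasp point. The pads swing forward as they close: fully open they stand 13 mm farther back than shut.
Start: joints at [-1.398, 0.181, 1.607, -0, 1.354, -0.206], TCP at [0.213, -0.534, 0.304] pointing down, gripper open.
Joint ranges: [-2.99, 2.99], [-0.89, 2.07], [0.3, 2.58], [-1.14, 4.28], [0, 2.63], [-3.12, 3.12]. Speed limits (rad/s): [2.57, 2.57, 3.01, 3.14, 3.14, 3.14].

INTERFACE

Orientations are given as a unit quaternion [w, x, y, z].
In Python, from bench import ctrl, camera, camera_model gives the robot as it stands.
- The arm moves only by the tool arm_command, never from a script. Its argument "series" is a list of rows, each a list of 7 numbers: the shift along the tool's x, y, z in m, then the turn, a rotation vector about the tool's x, y, z in degrees, then the finger opening in m, from 0 to 0.0854. In form: [[tx, ty, tz, rx, ry, rz, gripper], ...]. A call has exactly 5 rows; each row is the pose to reach, as a shift and turn from the pose commanded when the call began, along the tool's axes at that moment; what a row does not reach only later rows make up. A row lasts 1/10 s, in which the tool goes at most 50 mm and 8.59 degrees, less where a joint would pass 70% of its speed; a pose out of reach is approached as far as the arm can. A call with a gripper value outside its range is refused whole. The fingers move at their own pace and stop on an object; the grip force is fixed at half the most. Time passes only in rows, so rows that repeat a pose let the fingers close, or fill a call up. It gives the time, the measured TCP pose, the force and the opening at its end, in the units of the state.
- ctrl.get_obs(): the state, without advancing time (a new reading comes with each control period).
- camera(name): name is "scene" or "top"; returns (picture, depth): 420x560x3 uint8, red, green, blue; 420x560 float32, m along the optical axis (not along the pixel's ray), 0 where there is no reading.
- camera_model(name): a dict with "K" (3x3 intrinsics, pixels), "distortion" ([k1, k2, p1, p2, k3] as OpenCV has them; the pictures are not rectified), "position" and "attitude" of the camera in the world. Camera axes: x right, y down, z forward; pixel columns grow to the right and rows downward; lengths in m; the calibration is good to about 2 mm. A picture is of the moment at which its call begins. camera_model takes no time and is no camera call.
- ctrl.hand_in(): hands the job in, once; it reports no verdict.
The state is a dict: "time_s": time; "q": joint angles; "dq": joint speeds; "joint_efforts": joint torques, N m; "eef_pos": TCP position; "eef_rot": TCP orientation; "wrist_force": force on the tool from outside, world axes, zero at the start; "torque": the same for the moment, N m; "opening": opening from 0.0 (shut) to 1.0 (fully open).
Only numpy, scipy, OpenCV 4.12 (cv2) and the standard library are available. Lean on these libraries where they do the work, as an engineer would, in place of code of your own. Each camera call takes 0.05 s, during which the arm holds its last target. There are 200 camera calls.

TASK

Clear the welding bench: hang the round pail with the red grip on the red hook and the blue caddy on the blue hook, each by its handle with the hook's arm seated in the notch under the middle of the grip, and leave both hanging still and level. Keep them upright all the way so that nothing spills, and do not push or knock over the spray can, the tape, the white box or the grinder.

Things in the scene. Friction and masses are not known exactly. Their poses are not given: they have to be found in the camera images.
- red_pail: Round galvanised steel pail, 90 mm across the rim (80 mm at the foot), rim at z = 70 mm, 157 mm tall with its handle, about 0.4 kg, some bolts fixed inside. Origin at the centre of its underside, z up. An upright bow handle stands over the middle in its y-z plane (see the grip).
- red_grip (a point): Point of the notch in the middle of the red grip's underside, 135 mm above the pail's origin, axes as the pail's. Grip: 70 mm long (y), 10 mm thick (x), 22 mm tall, top at 157 mm. Notch: 90 degree inverted V between two lugs reaching 13 mm lower and 16 mm to each side. Window below, 65 mm high to the rim, 86 mm wide; 8 mm uprights at y = +-47 mm slope in above 115 mm to the grip's ends.
- blue_caddy: Rectangular blue sheet-steel caddy, 80 mm along its x, 104 mm along its y, rim at z = 70 mm, 157 mm tall with its handle, about 0.45 kg, some discs fixed inside. Origin at the centre of its underside, z up. An upright bow handle stands over the middle in its y-z plane (see the grip).
- blue_grip (a point): Point of the notch in the middle of the blue grip's underside, 135 mm above the caddy's origin, axes as the caddy's. Grip: 70 mm long (y), 10 mm thick (x), 22 mm tall, top at 157 mm. Notch: 90 degree inverted V between two lugs reaching 13 mm lower and 16 mm to each side. Window below, 65 mm high to the rim, 86 mm wide; 8 mm uprights at y = +-47 mm slope in above 115 mm to the grip's ends.
- red_hook: Hook stand, bolted down: red base disc 90 mm across, 12 mm thick; steel post 16 mm in diameter, 283 mm tall, red collar. A level round white rubber-sleeved arm 14 mm thick runs from the post along the stand's -x, top at 265 mm, straight to 105 mm from the axis; then a red tip turns up and out to 115 mm, about 15 mm above the arm. Origin on the bench under the post axis.
- red_hook_seat (a point): Point on top of the red hook's arm where the notch should rest (its point ends about 3 mm above): 70 mm from the post axis (35 mm from where the tip begins to turn up), 265 mm above the bench. Axes as the stand's: the tip lies towards -x, the post towards +x.
- blue_hook: Hook stand, bolted down: blue base disc 90 mm across, 12 mm thick; steel post 16 mm in diameter, 303 mm tall, blue collar. A level round white rubber-sleeved arm 14 mm thick runs from the post along the stand's -x, top at 285 mm, straight to 105 mm from the axis; then a blue tip turns up and out to 115 mm, about 15 mm above the arm. Origin on the bench under the post axis.
- blue_hook_seat (a point): Point on top of the blue hook's arm where the notch should rest (its point ends about 3 mm above): 70 mm from the post axis (35 mm from where the tip begins to turn up), 285 mm above the bench. Axes as the stand's: the tip lies towards -x, the post towards +x.
- spray_can: Bystander: tall green can, 60 mm across, 190 mm high, standing loose. Origin at the centre of its underside.
- tape_roll: Bystander: tan roll of tape lying flat, 100 mm across, 45 mm high, loose. Origin at the centre of its underside.
- burner_box: Bystander: white perforated steel box 120 x 120 x 130 mm with two 30 mm studs on top (160 mm in all), loose. Origin at the centre of its underside.
- grinder: Bystander: blue angle grinder lying along its x, 240 mm long, up to 110 mm wide at the disc, 65 mm high, loose. Origin on the bench beneath its middle.

How it is judged:
At the end, for the whole second after the job is handed in: Pail on red hook, caddy on blue: each grip's notch point 5 mm below to 10 mm above the top of its hook's arm, within 35 mm of the seat along the arm and 12 mm across it; bearing on the hook, within 0.3 rad of upright, at rest (0.04 m/s, 0.5 rad/s) (x of red_grip in the frame of red_hook_seat between -0.035 and 0.035 m and y of red_grip in the frame of red_hook_seat between -0.012 and 0.012 m and z of red_grip in the frame of red_hook_seat between -0.005 and 0.01 m and angle between each of red_pail, blue_caddy's own z axis and vertical below 0.3 rad and linear speed of each of red_pail, blue_caddy below 0.04 m/s and angular speed of each of red_pail, blue_caddy below 0.5 rad/s and contact force between red_pail and red_hook above 0.5 N and x of blue_grip in the frame of blue_hook_seat between -0.035 and 0.035 m and y of blue_grip in the frame of blue_hook_seat between -0.012 and 0.012 m and z of blue_grip in the frame of blue_hook_seat between -0.005 and 0.01 m and contact force between blue_caddy and blue_hook above 0.5 N); the robot touches nothing.
It fails at once if the spray can is pushed more than 25 mm or tipped over (distance of spray_can from where it was at the start of the episode above 0.025 m or angle between spray_can's own z axis and vertical above 0.4 rad).
It fails at once if the roll of tape is pushed more than 25 mm or tipped over (distance of tape_roll from where it was at the start of the episode above 0.025 m or angle between tape_roll's own z axis and vertical above 0.4 rad).
It fails at once if the white burner box is pushed more than 25 mm or tipped over (distance of burner_box from where it was at the start of the episode above 0.025 m or angle between burner_box's own z axis and vertical above 0.4 rad).
It fails at once if the angle grinder is pushed more than 25 mm or tipped over (distance of grinder from where it was at the start of the episode above 0.025 m or angle between grinder's own z axis and vertical above 0.4 rad).
It fails at once if the pail or the caddy is tipped more than about 35 degrees, spilling what is in it (angle between any of red_pail, blue_caddy's own z axis and vertical above 0.61 rad).
It also fails if it takes over 64 s, if anything falls off the work surface, if the arm or the gripper's body presses on something with over 40 N, if the wrist force passes 120 N, or if a joint passes its speed limit or range.

## Working session

There is one attempt and no reset: what is moved stays moved. The work goes in short steps, Python scripts to look and compute and a tool call to move; the robot and the scene stay as the last step left them, time stands still between calls to the robot, and variables do not carry over. Pictures are saved under pics/ and viewed, about 8 in all and at most 12, crops included, and the job is handed in when it is done.

Besides the shell and the picture viewer there is one more tool, called after ">>>" by a JSON object that holds its "api" and its "payload", one argument or row to a line. arm_command: Moves the arm, as the interface text tells. Its arguments: {"type":"object","properties":{"series":{"type":"array","items":{"type":"array","items":{"type":"number"}}}},"required":["series"]}

```bash
mkdir -p pics; cat > h.py <<'E'
import numpy as np, cv2
from scipy.spatial.transform import Rotation as R
from bench import ctrl, camera, camera_model
def cam(n):
    m=camera_model(n); K=np.array(m["K"],float); d=np.array(m["distortion"],float)
    a=np.array(m["attitude"],float); Rm=R.from_quat(a.ravel(),scalar_first=True).as_matrix() if a.size==4 else a
    return K,d,np.array(m["position"]),Rm
def cloud(n,dep):
    K,d,p,Rm=cam(n); v,u=np.mgrid[:420,:560]
    n2=cv2.undistortPoints(np.stack([u,v],-1).reshape(-1,1,2).astype(np.float32),K,d).reshape(420,560,2)
    X=np.dstack([n2,np.ones((420,560))])*dep[...,None]
    return X@Rm.T+p
def shot(n,f):
    im,dep=camera(n); cv2.imwrite(f"pics/{f}.png",im[...,::-1]); np.savez(f"{f}.npz",im=im,P=cloud(n,dep),ok=dep>0)
E
python3 - <<'E'
from h import *
print(ctrl.get_obs(), camera_model("top"),camera_model("scene"))
for n in("top","scene"): shot(n,n+"0")
a=[cv2.imread(f"pics/{n}0.png") for n in("top","scene")]
E
```

```text
{'time_s': 0.0, 'q': array([-1.39831521e+00,  1.81481740e-01,  1.60800522e+00, -1.11936494e-05,
        1.35377225e+00, -2.06300288e-01]), 'dq': array([ 3.64215689e-04,  8.84035038e-04, -1.43129403e-04, -2.58255478e-04,
       -9.36842828e-05,  4.94773548e-04]), 'joint_efforts': array([ 3.01652335e-04, -4.44881415e+01, -3.51326430e+01, -2.27512246e-04,
        9.16419842e-03, -8.80264395e-06]), 'eef_pos': array([ 0.21256834, -0.5338137 ,  0.30301873]), 'eef_rot': array([-8.33252430e-04,  9.82118556e-01,  1.88261649e-01,  8.62598460e-06]), 'wrist_force': array([ 0.10579807, -0.31012642,  0.12140903]), 'torque': array([ 0.02275504, -0.01677273,  0.01136239]), 'opening': 1.0013692920183475} {'K': array([[433.31799683,   0.        , 279.13859658],
       [  0.        , 433.31799683, 201.02887165],
       [  0.        ,   0.        ,   1.        ]]), 'distortion': array([-0.11879795,  0.        ,  0.        ,  0.        ,  0.        ]), 'position': array([0.47342084, 0.00668707, 1.31859604]), 'attitude': array([-0.02478966,  0.71339912, -0.69942993,  0.03528379])} {'K': array([[409.25317036,   0.        , 276.0758889 ],
       [  0.        , 409.25317036, 213.02894866],
       [  0.        ,   0.        ,   1.        ]]), 'distortion': array([0.01397205, 0.        , 0.        , 0.        , 0.        ]), 'position': array([0.9688678 , 0.44875395, 1.13140868]), 'attitude': array([-0.09748378,  0.33562741,  0.90234292, -0.25224674])}
```

View pics/top0.png

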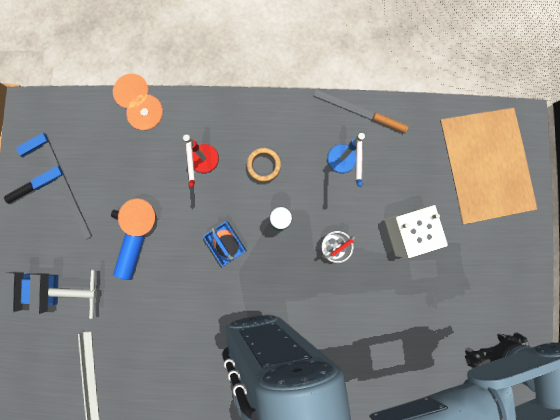

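View pics/scene0.png

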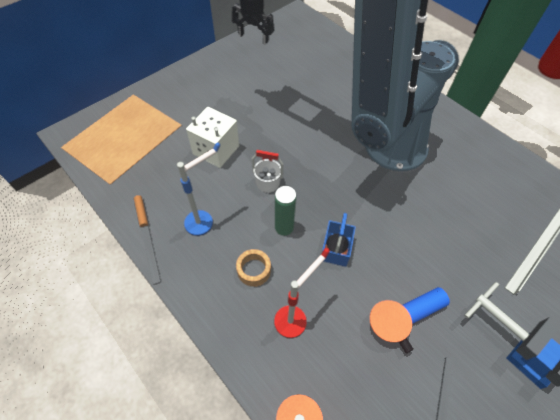

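The top view shows: pail with red grip near (339,246), caddy (224,244), red hook arm (187,139) to (192,183), blue hook arm (361,137) to (360,183), can (281,218), tape (263,165), white box (420,232) and grinder (130,235). Next I turn these into positions.

```bash
cat > seg.py <<'E'
from h import *
def line(X):
    c=np.median(X,0); X=X[np.linalg.norm(X-c,axis=1)<.09]; c=X.mean(0); _,_,V=np.linalg.svd(X[:,:2]-c[:2]); d=V[0]
    t=(X[:,:2]-c[:2])@d; mid=(np.percentile(t,1)+np.percentile(t,99))/2
    return len(X),"mid",(c[:2]+mid*d).round(4),"mean",c.round(4),"dir",np.degrees(np.arctan2(d[1],d[0])).round(1),"len",np.ptp(np.percentile(t,[1,99])).round(4),"z",np.percentile(X[:,2],[5,50,95]).round(3)
E
python3 - <<'E'
from seg import *
for n in("top0","scene0"):
    D=np.load(n+".npz"); P=D["P"]; im=D["im"]; ok=D["ok"]; r,g,b=[im[...,i].astype(int) for i in range(3)]
    hsv=cv2.cvtColor(im,cv2.COLOR_RGB2HSV); h,s,v=[hsv[...,i].astype(int) for i in range(3)]
    red=((h<6)|(h>174))&(s>130)&(v>60); blue=(h>100)&(h<125)&(s>140)&(v>60); white=(s<50)&(v>140)
    x,y,z=[P[...,i] for i in range(3)]; ok=ok&(x>.25)&(x<.8)&(abs(y)<.45)
    def rep(nm,m):
        X=P[m&ok]; print(n,nm,*(line(X) if len(X)>8 else [len(X)]))
    rep("redgrip",red&(z>.125)&(z<.19)&(y<.05))
    rep("bluegrip",blue&(z>.13)&(z<.19)&(y>0)&(x<.5))
    rep("redarm",white&(z>.255)&(z<.275)&(y>0)); rep("redposttop",(z>.279)&(z<.30)&(y>0.1)&(y<.4))
    rep("bluearm",white&(z>.275)&(z<.292)&(y<0)); rep("blueposttop",(z>.298)&(z<.32)&(y<0)&(y>-.3))
    rep("redbase",red&(z<.02)&(z>.005)&(y<.28)); rep("bluebase",blue&(z<.02)&(z>.005)&(y<0)&(x>.5))
    rep("redtip",red&(z>.262)); rep("bluetip",blue&(z>.282)&(y<0))
    rep("can",(z>.18)&(z<.2)&(y<.1)&(y>-.05)); rep("tape",(z>.035)&(z<.055)&(x>.55)&(y<.1)&(y>-.05))
    rep("box",(z>.12)&(z<.14)&(y<-.2)&(y>-.45))
    rep("pailrim",(z>.06)&(z<.08)&(y<-.05)&(y>-.25)&(x<.5))
    rep("caddyrim",blue&(z>.06)&(z<.08)&(y>.05)&(y<.25)&(x<.5))
for u,v in [(339,246),(224,244),(190,160),(361,160),(281,218),(263,150),(420,232)]: print((u,v),np.load("top0.npz")["P"][v,u].round(3))
E
```

```text
top0 redgrip 91 mid [ 0.4525 -0.1795] mean [ 0.4525 -0.1795  0.1565] dir 125.9 len 0.0671 z [0.153 0.156 0.161]
top0 bluegrip 94 mid [0.4551 0.1457] mean [0.454  0.145  0.1559] dir -145.4 len 0.0663 z [0.153 0.156 0.16 ]
top0 redarm 206 mid [0.6594 0.2154] mean [0.6596 0.2155 0.2632] dir -172.2 len 0.0935 z [0.259 0.263 0.267]
top0 redposttop 34 mid [0.7122 0.2229] mean [0.7124 0.2232 0.283 ] dir -119.8 len 0.0147 z [0.28  0.283 0.286]
top0 bluearm 215 mid [ 0.6675 -0.1997] mean [ 0.6657 -0.1997  0.2831] dir 178.9 len 0.0924 z [0.279 0.283 0.287]
top0 blueposttop 39 mid [ 0.7212 -0.2016] mean [ 0.7211 -0.2015  0.3021] dir 131.7 len 0.015 z [0.299 0.302 0.304]
top0 redbase 507 mid [0.7105 0.2159] mean [0.71   0.2161 0.0116] dir 163.8 len 0.0836 z [0.007 0.012 0.016]
top0 bluebase 529 mid [ 0.7186 -0.1986] mean [ 0.7185 -0.1988  0.0112] dir -127.5 len 0.0819 z [0.007 0.011 0.016]
top0 redtip 36 mid [0.6016 0.2067] mean [0.6015 0.2067 0.2743] dir -178.1 len 0.0191 z [0.264 0.276 0.282]
top0 bluetip 27 mid [ 0.6094 -0.1982] mean [ 0.6093 -0.1982  0.2959] dir -175.1 len 0.014 z [0.289 0.2
[... 1753 characters left out ...]
n 0.0532 z [0.182 0.189 0.193]
scene0 tape 484 mid [0.6945 0.0434] mean [0.6952 0.0443 0.0438] dir 53.5 len 0.0964 z [0.038 0.044 0.048]
scene0 box 937 mid [ 0.5052 -0.3963] mean [ 0.5046 -0.3961  0.1306] dir -14.9 len 0.1514 z [0.125 0.131 0.135]
scene0 pailrim 150 mid [ 0.4565 -0.1772] mean [ 0.4566 -0.177   0.0673] dir 70.9 len 0.0882 z [0.061 0.067 0.074]
scene0 caddyrim 103 mid [0.4531 0.1528] mean [0.4493 0.147  0.0675] dir 57.0 len 0.1201 z [0.061 0.068 0.072]
(339, 246) [ 0.455 -0.174  0.149]
(224, 244) [0.452 0.15  0.022]
(190, 160) [0.66  0.214 0.265]
(361, 160) [ 0.667 -0.206  0.28 ]
(281, 218) [ 0.525 -0.015  0.192]
(263, 150) [0.734 0.04  0.046]
(420, 232) [ 0.496 -0.404  0.13 ]
```

```bash
cat > go.py <<'E'
import sys; from h import *
# usage: go.py x y z yaw_of_tool_y_deg -> shift & turn in tool axes
x,y,z,a=map(float,sys.argv[1:5]); o=ctrl.get_obs(); Rt=R.from_quat(o["eef_rot"],scalar_first=True)
a=np.radians(a); ty=np.array([np.cos(a),np.sin(a),0]); tz=np.array([0,0,-1.]); G=R.from_matrix(np.c_[np.cross(ty,tz),ty,tz])
print("t",o["time_s"],"q",o["q"].round(2),"F",o["wrist_force"].round(1),"open",round(o["opening"],3),"pos",o["eef_pos"].round(4),"yaw_y",np.degrees(np.arctan2(*Rt.as_matrix()[[1,0],1])).round(1))
print("shift",Rt.inv().apply(np.array([x,y,z])-o["eef_pos"]).round(4),"turn",np.degrees((Rt.inv()*G).as_rotvec()).round(2))
E
python3 go.py .4566 .148 .30 -54.8; python3 go.py .4566 .148 .25 -54.8
```

```text
t 0.1 q [-1.4   0.18  1.61  0.    1.35 -0.21] F [-0.9  1.1  0.3] open 0.999 pos [ 0.2126 -0.5338  0.3031] yaw_y -68.3
shift [ 0.4789 -0.5433  0.0041] turn [ -0.09  -0.03 -13.5 ]
t 0.1 q [-1.4   0.18  1.61  0.    1.35 -0.21] F [-0.9  1.1  0.3] open 0.999 pos [ 0.2126 -0.5338  0.3031] yaw_y -68.3
shift [ 0.4788 -0.5432  0.0541] turn [ -0.09  -0.03 -13.5 ]
```

>>> {"api": "arm_command", "payload": {
  "series": [
    [0.03, -0.034, 0, 0, 0, -3, 0.06],
    [0.06, -0.068, 0, 0, 0, -6, 0.06],
    [0.09, -0.102, 0, 0, 0, -9, 0.06],
    [0.12, -0.136, 0, 0, 0, -12, 0.06],
    [0.15, -0.17, 0, 0, 0, -13.5, 0.06]
  ]
}}

```text
time_s: 0.6
eef_pos: [0.2893, -0.3189, 0.3035]
eef_rot: [-0.0, 0.953, 0.303, 0.0]
wrist_force: [1.4, 0.5, 0.6]
opening: 0.706
```

```bash
python3 go.py .4566 .148 .30 -54.8
```

```text
t 0.6 q [-1.11 -0.16  1.95  0.    1.35 -0.16] F [1.4 0.5 0.6] open 0.706 pos [ 0.2893 -0.3189  0.3035] yaw_y -54.7
shift [ 0.4062 -0.2846  0.0037] turn [-0.03 -0.01  0.07]
```

>>> {"api": "arm_command", "payload": {
  "series": [
    [0.036, -0.025, 0, 0, 0, 0, 0.06],
    [0.072, -0.05, 0, 0, 0, 0, 0.06],
    [0.108, -0.075, 0, 0, 0, 0, 0.06],
    [0.144, -0.1, 0, 0, 0, 0, 0.06],
    [0.18, -0.126, 0, 0, 0, 0, 0.06]
  ]
}}

```text
time_s: 1.1
eef_pos: [0.3637, -0.1124, 0.3039]
eef_rot: [0.0, 0.953, 0.302, 0.0]
wrist_force: [1.7, -0.5, 0.1]
opening: 0.705
```

>>> {"api": "arm_command", "payload": {
  "series": [
    [0.036, -0.025, 0, 0, 0, 0, 0.06],
    [0.072, -0.05, 0, 0, 0, 0, 0.06],
    [0.108, -0.075, 0, 0, 0, 0, 0.06],
    [0.144, -0.1, 0, 0, 0, 0, 0.06],
    [0.18, -0.126, 0, 0, 0, 0, 0.06]
  ]
}}

```text
time_s: 1.6
eef_pos: [0.4382, 0.0946, 0.3038]
eef_rot: [0.0, 0.953, 0.303, 0.0]
wrist_force: [1.1, 0.2, 0.2]
opening: 0.701
```

```bash
python3 go.py .4566 .148 .25 -54.8
```

```text
t 1.6 q [-0.05 -0.11  1.91 -0.    1.34  0.9 ] F [1.1 0.2 0.2] open 0.701 pos [0.4382 0.0946 0.3038] yaw_y -54.8
shift [ 0.0459 -0.033   0.0538] turn [ 0.01 -0.    0.02]
```

>>> {"api": "arm_command", "payload": {
  "series": [
    [0.022, -0.016, 0.01, 0, 0, 0, 0.06],
    [0.042, -0.03, 0.03, 0, 0, 0, 0.06],
    [0.042, -0.03, 0.045, 0, 0, 0, 0.06],
    [0.042, -0.03, 0.045, 0, 0, 0, 0.06],
    [0.042, -0.03, 0.045, 0, 0, 0, 0.06]
  ]
}}

```text
time_s: 2.1
eef_pos: [0.4548, 0.1412, 0.2588]
eef_rot: [-0.0, 0.953, 0.302, -0.001]
wrist_force: [0.0, -0.8, 0.2]
opening: 0.705
```

```bash
python3 go.py .4566 .148 .212 -54.8; python3 - <<'E'
from h import *
shot("top","t1");shot("scene","s1")
a=cv2.imread("pics/top0.png");b=cv2.imread("pics/s1.png")[180:300,270:410]
cv2.imwrite("pics/s1c.png",cv2.resize(b,None,fx=5,fy=5))
E
```

```text
t 2.1 q [ 0.05  0.    1.89 -0.    1.24  1.01] F [ 0.  -0.8  0.2] open 0.705 pos [0.4548 0.1412 0.2588] yaw_y -54.8
shift [ 0.0054 -0.0045  0.0468] turn [-0.03  0.05  0.01]
```

View pics/s1c.png

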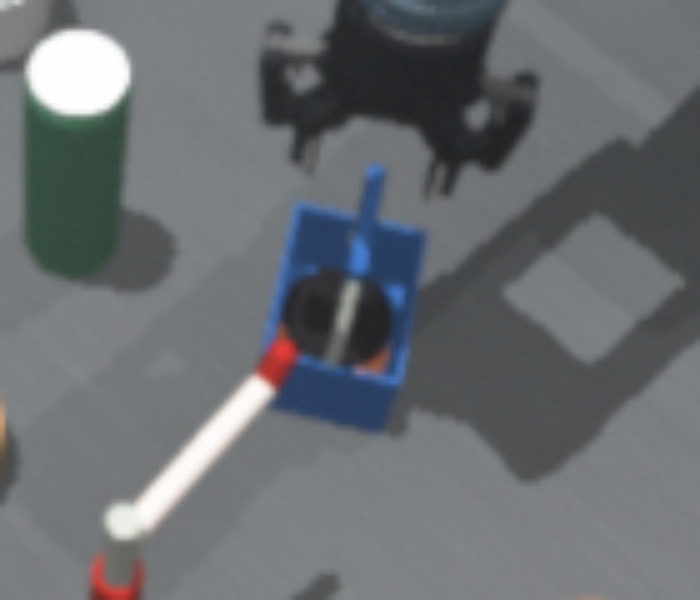

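The crop shows the open fingers, at (305,150) and (440,180), straddling the blue grip around (372,190). I'll descend and close.

>>> {"api": "arm_command", "payload": {
  "series": [
    [0.005, -0.004, 0.015, 0, 0, 0, 0.06],
    [0.005, -0.004, 0.03, 0, 0, 0, 0.06],
    [0.005, -0.004, 0.045, 0, 0, 0, 0.06],
    [0.005, -0.004, 0.047, 0, 0, 0, 0.06],
    [0.005, -0.004, 0.047, 0, 0, 0, 0.06]
  ]
}}

```text
time_s: 2.7
eef_pos: [0.4571, 0.1471, 0.2125]
eef_rot: [0.0, 0.953, 0.302, 0.0]
wrist_force: [-0.2, 0.3, -0.7]
opening: 0.704
```

```bash
python3 go.py .4566 .148 .212 -54.8
```

```text
t 2.7 q [ 0.06  0.08  1.92 -0.    1.14  1.02] F [-0.2  0.3 -0.7] open 0.704 pos [0.4571 0.1471 0.2125] yaw_y -54.8
shift [ 0.0001 -0.001   0.0005] turn [ 0.02 -0.02 -0.04]
```

>>> {"api": "arm_command", "payload": {
  "series": [
    [0, 0, 0, 0, 0, 0, 0.03],
    [0, 0, 0, 0, 0, 0, 0.01],
    [0, 0, 0, 0, 0, 0, 0],
    [0, 0, 0, 0, 0, 0, 0],
    [0, 0, 0, 0, 0, 0, 0]
  ]
}}

```text
time_s: 3.2
eef_pos: [0.4572, 0.1477, 0.2125]
eef_rot: [-0.0, 0.953, 0.302, 0.001]
wrist_force: [-0.8, 1.0, 3.7]
opening: 0.101
```

>>> {"api": "arm_command", "payload": {
  "series": [
    [0, 0, 0, 0, 0, 0, 0],
    [0, 0, -0.005, 0, 0, 0, 0],
    [0, 0, -0.015, 0, 0, 0, 0],
    [0, 0, -0.02, 0, 0, 0, 0],
    [0, 0, -0.02, 0, 0, 0, 0]
  ]
}}

```text
time_s: 3.7
eef_pos: [0.4574, 0.1475, 0.2329]
eef_rot: [0.0, 0.953, 0.302, 0.001]
wrist_force: [-0.8, 0.3, -3.0]
opening: 0.102
```

```bash
python3 go.py .538 -.194 .432 -1.4
```

```text
t 3.7 q [ 0.06  0.05  1.91 -0.    1.19  1.02] F [-0.8  0.3 -3. ] open 0.102 pos [0.4574 0.1475 0.2329] yaw_y -54.8
shift [-0.1307  0.3257 -0.199 ] turn [ 9.00e-02 -5.00e-02 -5.34e+01]
```

>>> {"api": "arm_command", "payload": {
  "series": [
    [0, 0, -0.015, 0, 0, 0, 0],
    [0, 0, -0.045, 0, 0, 0, 0],
    [0, 0, -0.075, 0, 0, 0, 0],
    [0, 0, -0.105, 0, 0, 0, 0],
    [0, 0, -0.13, 0, 0, 0, 0]
  ]
}}

```text
time_s: 4.2
eef_pos: [0.4568, 0.1475, 0.3634]
eef_rot: [0.0, 0.953, 0.302, 0.0]
wrist_force: [0.2, -1.0, -3.8]
opening: 0.102
```

>>> {"api": "arm_command", "payload": {
  "series": [
    [0, 0, -0.025, 0, 0, 0, 0],
    [0, 0, -0.045, 0, 0, 0, 0],
    [0, 0, -0.06, 0, 0, 0, 0],
    [0, 0, -0.067, 0, 0, 0, 0],
    [0, 0, -0.067, 0, 0, 0, 0]
  ]
}}

```text
time_s: 4.7
eef_pos: [0.457, 0.1475, 0.4293]
eef_rot: [0.0, 0.953, 0.302, 0.0]
wrist_force: [0.5, -0.7, -2.9]
opening: 0.097
```

```bash
python3 go.py .538 -.194 .432 -1.4;python3 go.py .43 -.01 .432 -28
```

```text
t 4.7 q [ 0.06 -0.12  1.66 -0.    1.59  1.02] F [ 0.5 -0.7 -2.9] open 0.097 pos [0.457  0.1475 0.4293] yaw_y -54.8
shift [-0.1307  0.3257 -0.0026] turn [ 5.00e-02 -3.00e-02 -5.34e+01]
t 4.7 q [ 0.06 -0.12  1.66 -0.    1.59  1.02] F [ 0.5 -0.7 -2.9] open 0.097 pos [0.457  0.1475 0.4293] yaw_y -54.8
shift [-0.1129  0.1131 -0.0027] turn [  0.04  -0.04 -26.8 ]
```

>>> {"api": "arm_command", "payload": {
  "series": [
    [-0.012, 0.012, 0, 0, 0, -3, 0],
    [-0.035, 0.035, 0, 0, 0, -9, 0],
    [-0.06, 0.06, 0, 0, 0, -15, 0],
    [-0.087, 0.087, 0, 0, 0, -21, 0],
    [-0.113, 0.113, -0.002, 0, 0, -26.8, 0]
  ]
}}

```text
time_s: 5.2
eef_pos: [0.4287, -0.0111, 0.4291]
eef_rot: [-0.001, 0.856, 0.517, -0.001]
wrist_force: [0.2, -1.3, -4.1]
opening: 0.097
```

```bash
python3 go.py .538 -.194 .432 -1.4
```

```text
t 5.2 q [-0.3  -0.24  1.77 -0.    1.62  0.18] F [ 0.2 -1.3 -4.1] open 0.097 pos [ 0.4287 -0.0111  0.4291] yaw_y -27.7
shift [-0.1111  0.1818 -0.0034] turn [ -0.17  -0.   -26.32]
```

>>> {"api": "arm_command", "payload": {
  "series": [
    [-0.018, 0.03, 0, 0, 0, -5, 0],
    [-0.036, 0.06, 0, 0, 0, -10, 0],
    [-0.055, 0.09, 0, 0, 0, -15, 0],
    [-0.074, 0.12, 0, 0, 0, -20, 0],
    [-0.09, 0.147, 0, 0, 0, -24, 0]
  ]
}}

```text
time_s: 5.7
eef_pos: [0.5174, -0.16, 0.4289]
eef_rot: [-0.001, 0.73, 0.683, -0.0]
wrist_force: [0.2, -0.3, -3.9]
opening: 0.103
```

>>> {"api": "arm_command", "payload": {
  "series": [
    [-0.007, 0.014, 0, 0, 0, -1.5, 0],
    [-0.012, 0.024, 0, 0, 0, -2.3, 0],
    [-0.012, 0.027, 0, 0, 0, -2.3, 0],
    [-0.012, 0.027, 0, 0, 0, -2.3, 0],
    [-0.012, 0.027, 0, 0, 0, -2.3, 0]
  ]
}}

```text
time_s: 6.2
eef_pos: [0.543, -0.1714, 0.4308]
eef_rot: [-0.0, 0.717, 0.697, -0.0]
wrist_force: [-0.3, -0.1, -3.2]
opening: 0.097
```

```bash
python3 go.py .538 -.194 .4015 -1.4; python3 - <<'E'
from seg import *
for n in("top","scene"):
    f=n[0]+"2"; shot(n,f); D=np.load(f+".npz"); P=D["P"]; im=D["im"]; x,y,z=[P[...,i] for i in range(3)]
    hsv=cv2.cvtColor(im,cv2.COLOR_RGB2HSV); h,s,v=[hsv[...,i].astype(int) for i in range(3)]
    blue=(h>100)&(h<125)&(s>140)&(v>60)&D["ok"]&(y<-.1)&(y>-.3)&(x>.45)&(x<.6)
    for lo,hi in((.36,.39),(.335,.36),(.28,.30)):
        X=P[blue&(z>lo)&(z<hi)]; print(n,lo,*(line(X) if len(X)>8 else [len(X)]))
cv2.imwrite("pics/s2c.png",cv2.resize(cv2.imread("pics/s2.png")[60:260,110:310],None,fx=3,fy=3))
E
```

```text
t 6.2 q [-0.51  0.09  1.45  0.    1.6  -0.49] F [-0.3 -0.1 -3.2] open 0.097 pos [ 0.543  -0.1714  0.4308] yaw_y -1.7
shift [-0.0227 -0.0043  0.0293] turn [-0.03 -0.02 -0.26]
top 0.36 0
top 0.335 0
top 0.28 55 mid [ 0.5379 -0.1418] mean [ 0.5539 -0.1364  0.2873] dir -161.3 len 0.0912 z [0.283 0.288 0.291]
scene 0.36 13 mid [ 0.5463 -0.1456] mean [ 0.5463 -0.1459  0.3766] dir 83.7 len 0.0167 z [0.375 0.376 0.378]
scene 0.335 0
scene 0.28 59 mid [ 0.5772 -0.1644] mean [ 0.5762 -0.1583  0.287 ] dir 99.2 len 0.1029 z [0.282 0.288 0.292]
```

View pics/s2c.png

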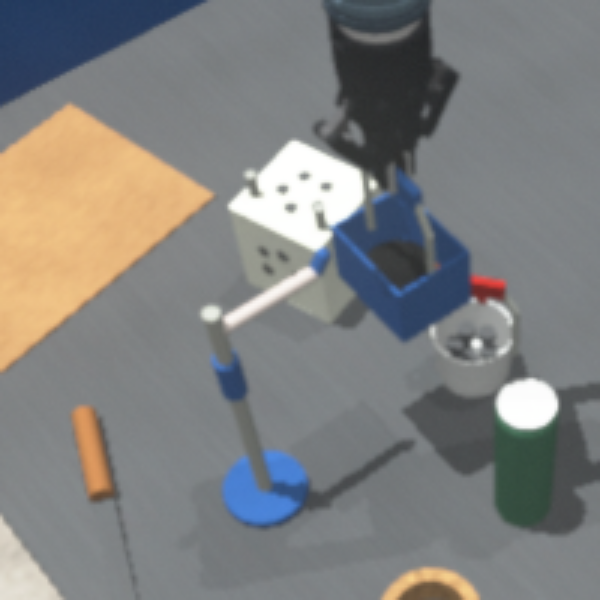

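>>> {"api": "arm_command", "payload": {
  "series": [
    [-0.008, -0.002, 0, 0, 0, 0, 0],
    [-0.018, -0.004, 0.006, 0, 0, 0, 0],
    [-0.0225, -0.0045, 0.016, 0, 0, 0, 0],
    [-0.0225, -0.0045, 0.025, 0, 0, 0, 0],
    [-0.0225, -0.0045, 0.0293, 0, 0, 0, 0]
  ]
}}

```text
time_s: 6.8
eef_pos: [0.5375, -0.1947, 0.3994]
eef_rot: [-0.001, 0.718, 0.696, -0.0]
wrist_force: [-0.7, 0.9, -3.9]
opening: 0.102
```

>>> {"api": "arm_command", "payload": {
  "series": [
    [0, 0, 0, 0, 0, 0, 0],
    [0, 0, 0, 0, 0, 0, 0],
    [0, 0, 0, 0, 0, 0, 0],
    [0, 0, 0, 0, 0, 0, 0],
    [0, 0, 0, 0, 0, 0, 0]
  ]
}}

```text
time_s: 7.3
eef_pos: [0.5383, -0.1946, 0.402]
eef_rot: [0.0, 0.717, 0.697, 0.0]
wrist_force: [0.9, 0.6, -3.9]
opening: 0.101
```

```bash
python3 go.py .653 -.197 .4015 -1.4; python3 - <<'E'
from seg import *
for n in("top","scene"):
    f=n[0]+"3"; shot(n,f); D=np.load(f+".npz"); P=D["P"]; im=D["im"]; x,y,z=[P[...,i] for i in range(3)]
    hsv=cv2.cvtColor(im,cv2.COLOR_RGB2HSV); h,s,v=[hsv[...,i].astype(int) for i in range(3)]
    blue=(h>100)&(h<125)&(s>120)&(v>50)&D["ok"]&(y<-.1)&(y>-.3)&(x>.45)&(x<.62)&(z>.252)&(z<.266)
    X=P[blue]; print(n,len(X))
    if len(X)>8: print(np.percentile(X,[0,2,50,98,100],axis=0).round(4), cv2.minAreaRect(X[:,:2].astype(np.float32)))
E
```

```text
t 7.3 q [-0.55  0.11  1.49 -0.    1.54 -0.52] F [ 0.9  0.6 -3.9] open 0.101 pos [ 0.5383 -0.1946  0.402 ] yaw_y -1.7
shift [0.001  0.1148 0.0005] turn [ 0.03  0.02 -0.29]
top 63
[[ 0.4971 -0.2463  0.2521]
 [ 0.4989 -0.2367  0.2523]
 [ 0.5673 -0.1488  0.258 ]
 [ 0.5767 -0.1448  0.2623]
 [ 0.5769 -0.1446  0.2637]] ((0.5370765328407288, -0.19657044112682343), (0.1019270271062851, 0.07676558941602707), 88.14228820800781)
scene 133
[[ 0.4998 -0.2465  0.2521]
 [ 0.5008 -0.2448  0.2525]
 [ 0.5693 -0.1581  0.2575]
 [ 0.5804 -0.1387  0.2625]
 [ 0.5808 -0.1384  0.2641]] ((0.5393982529640198, -0.19236540794372559), (0.10698419064283371, 0.07948648184537888), 87.83314514160156)
```

Caddy centre agrees with the TCP to under 1 mm. Inserting.

>>> {"api": "arm_command", "payload": {
  "series": [
    [0, 0.012, 0, 0, 0, 0, 0],
    [0, 0.03, 0, 0, 0, 0, 0],
    [0, 0.05, 0, 0, 0, 0, 0],
    [0, 0.07, 0, 0, 0, 0, 0],
    [0.001, 0.09, 0, 0, 0, 0, 0]
  ]
}}

```text
time_s: 7.9
eef_pos: [0.6297, -0.1964, 0.4013]
eef_rot: [0.0, 0.718, 0.697, 0.0]
wrist_force: [0.4, -0.4, -2.8]
opening: 0.099
```

>>> {"api": "arm_command", "payload": {
  "series": [
    [0, 0.015, 0, 0, 0, 0, 0],
    [0, 0.025, 0, 0, 0, 0, 0],
    [0, 0.025, 0, 0, 0, 0, 0],
    [0, 0.025, 0, 0, 0, 0, 0],
    [0, 0.025, 0, 0, 0, 0, 0]
  ]
}}

```text
time_s: 8.4
eef_pos: [0.6527, -0.1971, 0.4017]
eef_rot: [-0.0, 0.718, 0.696, -0.0]
wrist_force: [0.6, 0.5, -2.8]
opening: 0.099
```

```bash
python3 go.py .653 -.197 .365 -1.4; python3 - <<'E'
from h import *
shot("scene","s4"); cv2.imwrite("pics/s4c.png",cv2.resize(cv2.imread("pics/s4.png")[90:240,120:280],None,fx=4,fy=4))
E
```

```text
t 8.4 q [-0.47  0.36  1.19 -0.    1.59 -0.44] F [ 0.6  0.5 -2.8] open 0.099 pos [ 0.6527 -0.1971  0.4017] yaw_y -1.7
shift [0.0001 0.0003 0.0367] turn [-0.01 -0.   -0.31]
```

View pics/s4c.png

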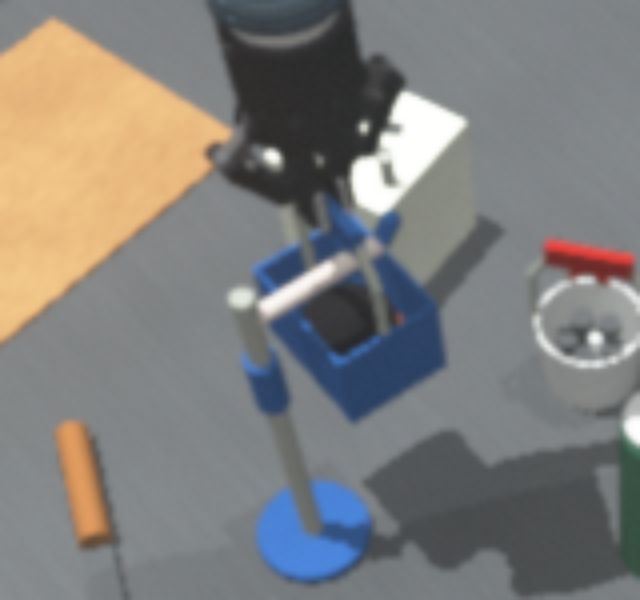

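The crop shows the hook arm, (243,300) to (385,230), running through the handle's window with the tip beyond it. I'll lower slowly and watch the force.

>>> {"api": "arm_command", "payload": {
  "series": [
    [0, 0, 0.006, 0, 0, 0, 0],
    [0, 0, 0.014, 0, 0, 0, 0],
    [0, 0, 0.022, 0, 0, 0, 0],
    [0, 0, 0.029, 0, 0, 0, 0],
    [0, 0, 0.034, 0, 0, 0, 0]
  ]
}}

```text
time_s: 8.95
eef_pos: [0.6528, -0.197, 0.3664]
eef_rot: [-0.001, 0.718, 0.697, -0.0]
wrist_force: [-2.0, -2.5, 10.3]
opening: 0.102
```

>>> {"api": "arm_command", "payload": {
  "series": [
    [0, 0, 0, 0, 0, 0, 0],
    [0, 0, 0.001, 0, 0, 0, 0],
    [0, 0, 0.002, 0, 0, 0, 0],
    [0, 0, 0.003, 0, 0, 0, 0],
    [0, 0, 0.003, 0, 0, 0, 0]
  ]
}}

```text
time_s: 9.45
eef_pos: [0.6534, -0.1976, 0.3659]
eef_rot: [0.001, 0.718, 0.696, 0.0]
wrist_force: [-0.3, -1.2, 1.8]
opening: 0.096
```

>>> {"api": "arm_command", "payload": {
  "series": [
    [0, 0, 0, 0, 0, 0, 0.012],
    [0, 0, 0, 0, 0, 0, 0.018],
    [0, 0, 0, 0, 0, 0, 0.025],
    [0, 0, 0, 0, 0, 0, 0.025],
    [0, 0, 0, 0, 0, 0, 0.025]
  ]
}}

```text
time_s: 9.95
eef_pos: [0.6531, -0.1969, 0.3644]
eef_rot: [-0.0, 0.717, 0.697, 0.0]
wrist_force: [0.4, -0.0, -0.5]
opening: 0.299
```

>>> {"api": "arm_command", "payload": {
  "series": [
    [0, 0, -0.005, 0, 0, 0, 0.025],
    [0, 0, -0.015, 0, 0, 0, 0.025],
    [0, 0, -0.03, 0, 0, 0, 0.025],
    [0, 0, -0.05, 0, 0, 0, 0.03],
    [0, 0, -0.07, 0, 0, 0, 0.06]
  ]
}}

```text
time_s: 10.45
eef_pos: [0.6532, -0.1971, 0.4369]
eef_rot: [0.001, 0.717, 0.697, 0.0]
wrist_force: [0.6, 0.1, 0.1]
opening: 0.505
```

```bash
python3 go.py .4547 -.178 .25 35.9; python3 - <<'E'
from h import *
shot("scene","s5"); cv2.imwrite("pics/s5c.png",cv2.resize(cv2.imread("pics/s5.png")[90:240,120:280],None,fx=4,fy=4))
E
```

```text
t 10.45 q [-0.47  0.35  1.13 -0.    1.65 -0.44] F [0.6 0.1 0.1] open 0.505 pos [ 0.6532 -0.1971  0.4369] yaw_y -1.7
shift [ 0.0133 -0.1992  0.1867] turn [  0.06   0.06 -37.6 ]
```

View pics/s5c.png

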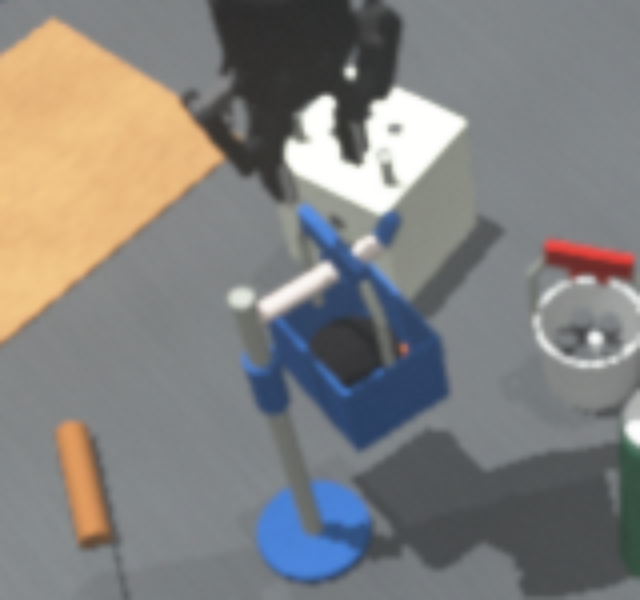

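Caddy hangs level on the arm, with its grip over the middle at (345,255). Now the pail.

>>> {"api": "arm_command", "payload": {
  "series": [
    [0.003, -0.035, 0, 0, 0, -7.5, 0.06],
    [0.006, -0.08, 0, 0, 0, -15, 0.06],
    [0.009, -0.12, 0, 0, 0, -22.5, 0.06],
    [0.012, -0.16, 0.02, 0, 0, -30, 0.06],
    [0.013, -0.199, 0.05, 0, 0, -37.6, 0.06]
  ]
}}

```text
time_s: 11.0
eef_pos: [0.4539, -0.1783, 0.3869]
eef_rot: [0.003, 0.452, 0.892, -0.001]
wrist_force: [0.8, -1.2, -0.2]
opening: 0.706
```

>>> {"api": "arm_command", "payload": {
  "series": [
    [0, 0, 0.04, 0, 0, 0, 0.06],
    [0, 0, 0.08, 0, 0, 0, 0.06],
    [0, 0, 0.12, 0, 0, 0, 0.06],
    [0, 0, 0.135, 0, 0, 0, 0.06],
    [0, 0, 0.135, 0, 0, 0, 0.06]
  ]
}}

```text
time_s: 11.5
eef_pos: [0.4535, -0.1775, 0.2476]
eef_rot: [-0.002, 0.455, 0.891, 0.0]
wrist_force: [-0.4, 0.5, 0.2]
opening: 0.704
```

```bash
python3 go.py .4547 -.178 .212 35.9; python3 - <<'E'
from h import *
shot("top","t6");shot("scene","s6"); cv2.imwrite("pics/s6c.png",cv2.resize(cv2.imread("pics/s6.png")[90:220,200:340],None,fx=4,fy=4))
E
```

```text
t 11.5 q [-0.62  0.05  1.88  0.    1.22 -1.24] F [-0.4  0.5  0.2] open 0.704 pos [ 0.4535 -0.1775  0.2476] yaw_y 35.9
shift [-0.0013  0.0007  0.0356] turn [-0.08 -0.23 -0.01]
```

View pics/s6c.png

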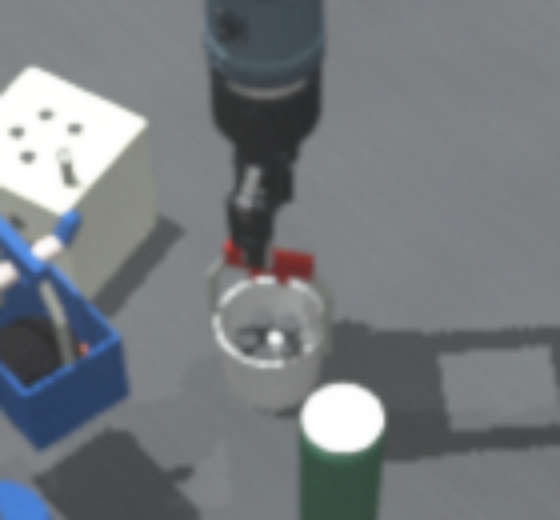

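The near finger at (257,262) stands before the middle of the red grip, which spans columns 225 to 313. I'll descend and close.

>>> {"api": "arm_command", "payload": {
  "series": [
    [-0.001, 0.001, 0.012, 0, 0, 0, 0.06],
    [-0.001, 0.001, 0.025, 0, 0, 0, 0.06],
    [-0.001, 0.001, 0.0355, 0, 0, 0, 0.06],
    [-0.001, 0.001, 0.0355, 0, 0, 0, 0.06],
    [-0.001, 0.001, 0.0355, 0, 0, 0, 0.06]
  ]
}}

```text
time_s: 12.1
eef_pos: [0.4558, -0.1783, 0.2137]
eef_rot: [-0.001, 0.455, 0.891, 0.0]
wrist_force: [-0.2, -0.6, -0.4]
opening: 0.699
```

>>> {"api": "arm_command", "payload": {
  "series": [
    [0, 0, 0, 0, 0, 0, 0.03],
    [0, 0, 0, 0, 0, 0, 0.01],
    [0, 0, 0, 0, 0, 0, 0],
    [0, 0, 0, 0, 0, 0, 0],
    [0, 0, 0, 0, 0, 0, 0]
  ]
}}

```text
time_s: 12.6
eef_pos: [0.456, -0.1785, 0.2142]
eef_rot: [0.0, 0.455, 0.891, -0.0]
wrist_force: [-0.6, -1.1, 0.3]
opening: 0.097
```

>>> {"api": "arm_command", "payload": {
  "series": [
    [0, 0, 0, 0, 0, 0, 0],
    [0, 0, -0.005, 0, 0, 0, 0],
    [0, 0, -0.015, 0, 0, 0, 0],
    [0, 0, -0.02, 0, 0, 0, 0],
    [0, 0, -0.02, 0, 0, 0, 0]
  ]
}}

```text
time_s: 13.1
eef_pos: [0.4565, -0.1787, 0.2353]
eef_rot: [0.001, 0.455, 0.891, -0.0]
wrist_force: [-0.3, -0.1, -3.6]
opening: 0.097
```

```bash
python3 go.py .4 .0 .432 22
```

```text
t 13.1 q [-0.62  0.07  1.88  0.    1.19 -1.24] F [-0.3 -0.1 -3.6] open 0.097 pos [ 0.4565 -0.1787  0.2353] yaw_y 35.9
shift [ 0.1775  0.0592 -0.197 ] turn [ 0.06  0.11 13.91]
```

>>> {"api": "arm_command", "payload": {
  "series": [
    [0, 0, -0.015, 0, 0, 0, 0],
    [0, 0, -0.045, 0, 0, 0, 0],
    [0, 0, -0.075, 0, 0, 0, 0],
    [0, 0, -0.105, 0, 0, 0, 0],
    [0, 0, -0.13, 0, 0, 0, 0]
  ]
}}

```text
time_s: 13.6
eef_pos: [0.456, -0.1784, 0.3657]
eef_rot: [0.001, 0.455, 0.891, -0.0]
wrist_force: [0.0, -1.2, -3.2]
opening: 0.097
```

>>> {"api": "arm_command", "payload": {
  "series": [
    [0, 0, -0.025, 0, 0, 0, 0],
    [0, 0, -0.045, 0, 0, 0, 0],
    [0, 0, -0.06, 0, 0, 0, 0],
    [0, 0, -0.067, 0, 0, 0, 0],
    [0, 0, -0.067, 0, 0, 0, 0]
  ]
}}

```text
time_s: 14.1
eef_pos: [0.4561, -0.1785, 0.4316]
eef_rot: [0.001, 0.455, 0.891, -0.0]
wrist_force: [0.1, -0.6, -3.9]
opening: 0.098
```

```bash
python3 go.py .42 .0 .432 22;python3 go.py .529 .199 .432 8
```

```text
t 14.1 q [-0.62 -0.09  1.64 -0.    1.6  -1.24] F [ 0.1 -0.6 -3.9] open 0.098 pos [ 0.4561 -0.1785  0.4316] yaw_y 35.9
shift [ 0.1658  0.0754 -0.0006] turn [ 0.03  0.06 13.91]
t 14.1 q [-0.62 -0.09  1.64 -0.    1.6  -1.24] F [ 0.1 -0.6 -3.9] open 0.098 pos [ 0.4561 -0.1785  0.4316] yaw_y 35.9
shift [ 0.2631  0.2804 -0.0006] turn [ 0.04  0.06 27.91]
```

>>> {"api": "arm_command", "payload": {
  "series": [
    [0.018, 0.008, 0, 0, 0, 1.5, 0],
    [0.05, 0.022, 0, 0, 0, 4, 0],
    [0.088, 0.04, 0, 0, 0, 7, 0],
    [0.127, 0.058, 0, 0, 0, 10.5, 0],
    [0.166, 0.076, 0, 0, 0, 14, 0]
  ]
}}

```text
time_s: 14.6
eef_pos: [0.4193, 0.002, 0.4295]
eef_rot: [-0.001, 0.561, 0.828, -0.0]
wrist_force: [0.5, 0.9, -4.0]
opening: 0.101
```

```bash
python3 go.py .529 .199 .432 8
```

```text
t 14.6 q [-0.28 -0.27  1.79  0.    1.62 -0.66] F [ 0.5  0.9 -4. ] open 0.101 pos [0.4193 0.002  0.4295] yaw_y 21.7
shift [ 0.1424  0.1748 -0.0026] turn [-0.11 -0.08 13.71]
```

>>> {"api": "arm_command", "payload": {
  "series": [
    [0.026, 0.032, 0, 0, 0, 3, 0],
    [0.054, 0.066, 0, 0, 0, 6, 0],
    [0.082, 0.1, 0, 0, 0, 9, 0],
    [0.108, 0.134, 0, 0, 0, 12, 0],
    [0.128, 0.158, 0, 0, 0, 13.7, 0]
  ]
}}

```text
time_s: 15.1
eef_pos: [0.5195, 0.1807, 0.429]
eef_rot: [-0.001, 0.655, 0.756, -0.001]
wrist_force: [-0.2, -0.9, -3.5]
opening: 0.098
```

```bash
python3 go.py .529 .199 .384 8
```

```text
t 15.1 q [ 0.12  0.05  1.5   0.    1.59 -0.02] F [-0.2 -0.9 -3.5] open 0.098 pos [0.5195 0.1807 0.429 ] yaw_y 8.2
shift [0.0168 0.0122 0.045 ] turn [-0.15 -0.03  0.18]
```

>>> {"api": "arm_command", "payload": {
  "series": [
    [0.01, 0.007, 0, 0, 0, 0, 0],
    [0.016, 0.012, 0.008, 0, 0, 0, 0],
    [0.016, 0.012, 0.024, 0, 0, 0, 0],
    [0.016, 0.012, 0.04, 0, 0, 0, 0],
    [0.016, 0.012, 0.045, 0, 0, 0, 0]
  ]
}}

```text
time_s: 15.6
eef_pos: [0.5274, 0.1949, 0.3828]
eef_rot: [-0.002, 0.655, 0.756, -0.002]
wrist_force: [-0.3, -0.5, -5.1]
opening: 0.099
```

>>> {"api": "arm_command", "payload": {
  "series": [
    [0, 0, 0, 0, 0, 0, 0],
    [0, 0, 0, 0, 0, 0, 0],
    [0, 0, 0, 0, 0, 0, 0],
    [0, 0, 0, 0, 0, 0, 0],
    [0, 0, 0, 0, 0, 0, 0]
  ]
}}

```text
time_s: 16.1
eef_pos: [0.5288, 0.1959, 0.3867]
eef_rot: [0.0, 0.655, 0.756, 0.0]
wrist_force: [-0.0, 1.0, -4.4]
opening: 0.099
```

```bash
python3 go.py .644 .2153 .384 8; python3 - <<'E'
from seg import *
for n in("top","scene"):
    f=n[0]+"7"; shot(n,f); D=np.load(f+".npz"); P=D["P"]; im=D["im"]; x,y,z=[P[...,i] for i in range(3)]
    m=D["ok"]&(y>.1)&(y<.3)&(x>.45)&(x<.59)&(z>.23)&(z<.247)
    X=P[m]; print(n,len(X))
    if len(X)>8: print(cv2.minEnclosingCircle(X[:,:2].astype(np.float32)),np.median(X[:,2]))
    m=D["ok"]&(y>.1)&(y<.3)&(x>.45)&(x<.59)&(z>.29)&(z<.335)&(((im[...,0].astype(int)-im[...,1])>60)); X=P[m]; print(*(line(X) if len(X)>8 else [len(X)]))
cv2.imwrite("pics/s7c.png",cv2.resize(cv2.imread("pics/s7.png")[170:350,240:420],None,fx=3,fy=3))
E
```

```text
t 16.1 q [ 0.14  0.1   1.53 -0.    1.51  0.  ] F [-0.   1.  -4.4] open 0.099 pos [0.5288 0.1959 0.3867] yaw_y 8.2
shift [0.0028 0.1168 0.0028] turn [0.06 0.   0.2 ]
top 71
((0.5279089212417603, 0.18364880979061127), 0.04154088720679283) 0.24223121452406815
32 mid [0.531  0.1692] mean [0.531  0.169  0.3278] dir -79.9 len 0.0151 z [0.318 0.329 0.332]
scene 178
((0.5293453931808472, 0.20000141859054565), 0.049856171011924744) 0.23961289543986236
63 mid [0.5297 0.1981] mean [0.5284 0.2163 0.3252] dir 94.2 len 0.0656 z [0.312 0.328 0.33 ]
```

View pics/s7c.png

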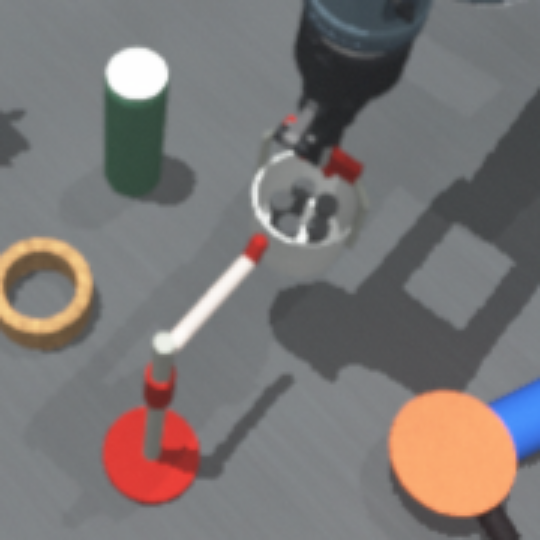

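Pail is level, with its grip over the arm's line and the tip at (258,245) just short of the rim. Inserting.

>>> {"api": "arm_command", "payload": {
  "series": [
    [0.001, 0.012, 0.001, 0, 0, 0, 0],
    [0.002, 0.03, 0.002, 0, 0, 0, 0],
    [0.003, 0.05, 0.002, 0, 0, 0, 0],
    [0.003, 0.07, 0.002, 0, 0, 0, 0],
    [0.003, 0.09, 0.002, 0, 0, 0, 0]
  ]
}}

```text
time_s: 16.7
eef_pos: [0.6188, 0.212, 0.3837]
eef_rot: [0.0, 0.655, 0.756, 0.0]
wrist_force: [-0.2, -0.9, -3.3]
opening: 0.098
```

>>> {"api": "arm_command", "payload": {
  "series": [
    [0, 0.015, 0, 0, 0, 0, 0],
    [0, 0.026, 0, 0, 0, 0, 0],
    [0, 0.026, 0, 0, 0, 0, 0],
    [0, 0.026, 0, 0, 0, 0, 0],
    [0, 0.026, 0, 0, 0, 0, 0]
  ]
}}

```text
time_s: 17.2
eef_pos: [0.6427, 0.2155, 0.3839]
eef_rot: [-0.0, 0.655, 0.756, -0.0]
wrist_force: [-0.4, 0.3, -4.3]
opening: 0.093
```

```bash
python3 go.py .644 .2153 .3472 8; python3 - <<'E'
from h import *
shot("scene","s8"); cv2.imwrite("pics/s8c.png",cv2.resize(cv2.imread("pics/s8.png")[170:350,240:420],None,fx=3,fy=3))
E
```

```text
t 17.2 q [0.15 0.36 1.23 0.   1.56 0.01] F [-0.4  0.3 -4.3] open 0.093 pos [0.6427 0.2155 0.3839] yaw_y 8.2
shift [-0.0003  0.0012  0.0367] turn [-0.03 -0.    0.21]
```

View pics/s8c.png

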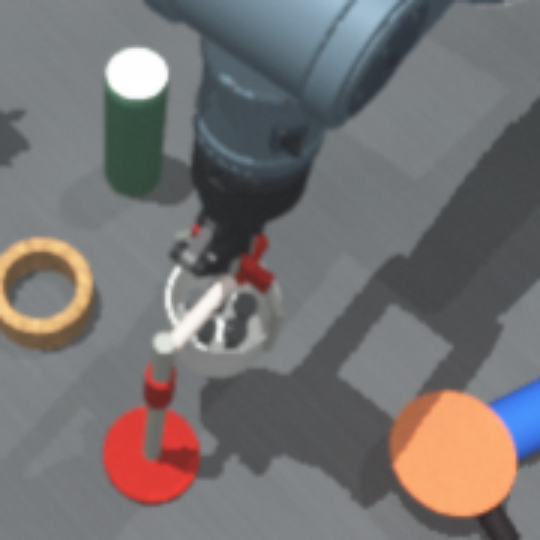

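The arm, (163,343) to (235,280), passes through the pail's window, with the red tip at (262,240) beyond the grip. Lowering.

>>> {"api": "arm_command", "payload": {
  "series": [
    [0, 0, 0.006, 0, 0, 0, 0],
    [0, 0, 0.014, 0, 0, 0, 0],
    [0, 0, 0.022, 0, 0, 0, 0],
    [0, 0, 0.029, 0, 0, 0, 0],
    [0, 0, 0.034, 0, 0, 0, 0]
  ]
}}

```text
time_s: 17.75
eef_pos: [0.6427, 0.2153, 0.3487]
eef_rot: [-0.0, 0.655, 0.756, -0.001]
wrist_force: [-0.1, -0.1, -4.5]
opening: 0.105
```

>>> {"api": "arm_command", "payload": {
  "series": [
    [0, 0, 0, 0, 0, 0, 0],
    [0, 0, 0.001, 0, 0, 0, 0],
    [0, 0, 0.002, 0, 0, 0, 0],
    [0, 0, 0.003, 0, 0, 0, 0],
    [0, 0, 0.003, 0, 0, 0, 0]
  ]
}}

```text
time_s: 18.25
eef_pos: [0.6433, 0.2152, 0.348]
eef_rot: [0.001, 0.655, 0.756, 0.0]
wrist_force: [0.6, -1.2, -0.9]
opening: 0.1
```

Contact is starting (force −4.5 to −0.9 N). I'll lower 2 mm more, then release and rise.

>>> {"api": "arm_command", "payload": {
  "series": [
    [0, 0, 0.001, 0, 0, 0, 0],
    [0, 0, 0.002, 0, 0, 0, 0],
    [0, 0, 0.002, 0, 0, 0, 0],
    [0, 0, 0.002, 0, 0, 0, 0],
    [0, 0, 0.002, 0, 0, 0, 0]
  ]
}}

```text
time_s: 18.75
eef_pos: [0.6436, 0.2149, 0.3474]
eef_rot: [0.001, 0.655, 0.756, 0.001]
wrist_force: [-2.3, -2.3, 6.4]
opening: 0.098
```

>>> {"api": "arm_command", "payload": {
  "series": [
    [0, 0, 0, 0, 0, 0, 0.012],
    [0, 0, 0, 0, 0, 0, 0.018],
    [0, 0, 0, 0, 0, 0, 0.025],
    [0, 0, 0, 0, 0, 0, 0.025],
    [0, 0, 0, 0, 0, 0, 0.025]
  ]
}}

```text
time_s: 19.25
eef_pos: [0.643, 0.2155, 0.3448]
eef_rot: [-0.0, 0.655, 0.756, -0.0]
wrist_force: [0.3, -1.0, -0.2]
opening: 0.299
```

>>> {"api": "arm_command", "payload": {
  "series": [
    [0, 0, -0.005, 0, 0, 0, 0.025],
    [0, 0, -0.015, 0, 0, 0, 0.025],
    [0, 0, -0.03, 0, 0, 0, 0.025],
    [0, 0, -0.055, 0, 0, 0, 0.025],
    [0, 0, -0.08, 0, 0, 0, 0.025]
  ]
}}

```text
time_s: 19.75
eef_pos: [0.643, 0.2154, 0.4273]
eef_rot: [0.0, 0.655, 0.756, 0.0]
wrist_force: [0.3, 0.5, 0.7]
opening: 0.294
```

>>> {"api": "arm_command", "payload": {
  "series": [
    [0, -0.03, -0.01, 0, 0, 0, 0.025],
    [0, -0.07, -0.01, 0, 0, 0, 0.025],
    [0, -0.11, -0.01, 0, 0, 0, 0.025],
    [0, -0.15, -0.01, 0, 0, 0, 0.025],
    [0, -0.2, -0.01, 0, 0, 0, 0.025]
  ]
}}

```text
time_s: 20.25
eef_pos: [0.4441, 0.1866, 0.4366]
eef_rot: [0.001, 0.655, 0.756, 0.001]
wrist_force: [-0.8, -0.7, 0.7]
opening: 0.294
```

```bash
python3 - <<'E'
from seg import *
print(ctrl.get_obs()["time_s"])
for n in("top","scene"):
    f=n[0]+"9"; shot(n,f); D=np.load(f+".npz"); P=D["P"]; im=D["im"]; x,y,z=[P[...,i] for i in range(3)]
    hsv=cv2.cvtColor(im,cv2.COLOR_RGB2HSV); h,s,v=[hsv[...,i].astype(int) for i in range(3)]
    red=((h<6)|(h>174))&(s>130)&(v>60); blue=(h>100)&(h<125)&(s>140)&(v>60); ok=D["ok"]
    for nm,m in(("redgrip",red&(z>.28)&(z<.3)&(y>.1)&(x>.615)&(x<.69)),("bluegrip",blue&(z>.3)&(z<.32)&(y<-.1)&(x>.625)&(x<.7)),
      ("can",(z>.18)&(z<.2)&(y<.05)&(y>-.08)&(x>.48)&(x<.58)),("tape",(z>.035)&(z<.055)&(x>.6)&(y<.1)&(y>-.05)),("box",(z>.12)&(z<.14)&(y<-.3)&(y>-.5)&(x>.4)&(x<.6))):
        X=P[m&ok]; print(n,nm,*(line(X) if len(X)>8 else [len(X)]))
cv2.imwrite("pics/s9c.png",cv2.resize(cv2.imread("pics/s9.png")[80:350,110:450],None,fx=2,fy=2))
E
```

```text
20.25
top redgrip 130 mid [0.641  0.2127] mean [0.6411 0.2122 0.2886] dir -82.2 len 0.0676 z [0.284 0.289 0.292]
top bluegrip 133 mid [ 0.6504 -0.2003] mean [ 0.6504 -0.2002  0.3083] dir -91.3 len 0.0678 z [0.305 0.308 0.312]
top can 364 mid [ 0.5251 -0.0138] mean [ 0.525  -0.0139  0.1892] dir -122.3 len 0.0525 z [0.184 0.189 0.193]
top tape 448 mid [0.6908 0.0372] mean [0.6903 0.0371 0.0441] dir -170.4 len 0.0972 z [0.039 0.044 0.049]
top box 1792 mid [ 0.4991 -0.4079] mean [ 0.498  -0.4077  0.1295] dir 168.6 len 0.143 z [0.125 0.13  0.133]
scene redgrip 152 mid [0.6456 0.2161] mean [0.6455 0.2164 0.288 ] dir 97.3 len 0.0664 z [0.282 0.288 0.292]
scene bluegrip 66 mid [ 0.6557 -0.1954] mean [ 0.6557 -0.1954  0.3086] dir 88.2 len 0.0622 z [0.302 0.31  0.312]
scene can 299 mid [ 0.5298 -0.0082] mean [ 0.531  -0.0072  0.1887] dir 39.6 len 0.0537 z [0.182 0.189 0.192]
scene tape 482 mid [0.6946 0.0433] mean [0.6952 0.0442 0.0437] dir 58.0 len 0.0968 z [0.038 0.044 0.048]
scene box 1055 mid [ 0.5031 -0.4038] mean [ 0.5032 -0.4038  0.1308] dir -20.6 len 0.1508 z [0.125 0.131 0.135]
```

View pics/s9c.png

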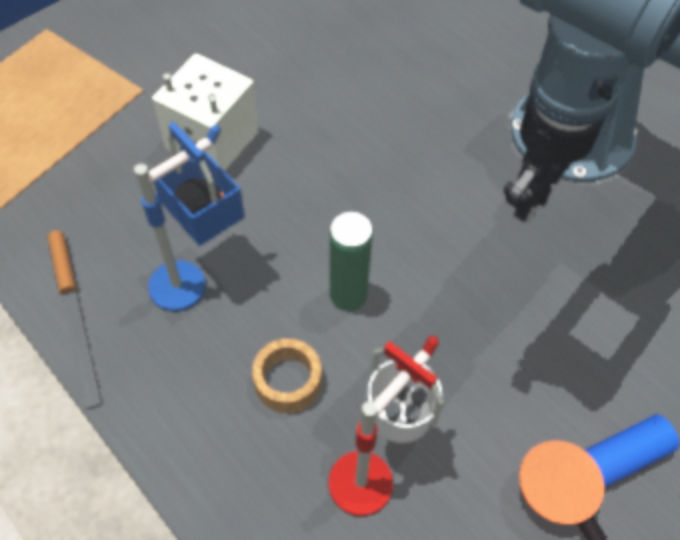

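Both hang level. Red grip top is at 0.289 (notch about 0.267) and blue at 0.309 (notch about 0.287), and nothing else has shifted. I'll let them settle, then hand in.

>>> {"api": "arm_command", "payload": {
  "series": [
    [0, 0, 0, 0, 0, 0, 0.025],
    [0, 0, 0, 0, 0, 0, 0.025],
    [0, 0, 0, 0, 0, 0, 0.025],
    [0, 0, 0, 0, 0, 0, 0.025],
    [0, 0, 0, 0, 0, 0, 0.025]
  ]
}}

```text
time_s: 20.85
eef_pos: [0.4457, 0.1868, 0.4347]
eef_rot: [-0.0, 0.655, 0.756, -0.0]
wrist_force: [0.6, -0.1, -0.0]
opening: 0.294
```

>>> {"api": "arm_command", "payload": {
  "series": [
    [0, 0, 0, 0, 0, 0, 0.025],
    [0, 0, 0, 0, 0, 0, 0.025],
    [0, 0, 0, 0, 0, 0, 0.025],
    [0, 0, 0, 0, 0, 0, 0.025],
    [0, 0, 0, 0, 0, 0, 0.025]
  ]
}}

```text
time_s: 21.35
eef_pos: [0.4451, 0.1868, 0.4351]
eef_rot: [0.0, 0.655, 0.756, 0.0]
wrist_force: [0.1, -0.6, -0.8]
opening: 0.296
```

```bash
python3 - <<'E'
from h import *
a,_=camera("scene"); b=np.load("s9.npz")["im"]
d=np.abs(a.astype(int)-b).max(2); print("changed px pail",(d[240:310,285:340]>40).sum(),"caddy",(d[130:210,180:240]>40).sum())
print(ctrl.hand_in())
E
```

```text
changed px pail 0 caddy 0
the job is handed in; nothing more can be done
None
```

I hung the caddy on the blue hook and then the pail on the red hook, each by its grip, and handed the job in at about 21 s of the 64 s allowed. The hand-in gave no verdict.

- **Seating:** in the last pictures both hang level. The notches are about 2 mm above the top of each arm and within about 3 mm of the seats.
- **At rest:** two pictures about 1 s apart showed no change on either the pail or the caddy. The gripper was well clear of both.
- **Bystanders:** the can and tape measured within 1 mm of where they started. I did not re-measure the grinder; it was still lying in place in the last picture.
- **Disagreements:** the box's measured centre differs by about 8 mm from the first reading. I put that down to a different image crop, because nothing came near the box, but I did not re-measure it. The two cameras disagree by about 5 mm throughout, so I averaged them. The averages matched the robot's own position to about 1 mm for the caddy; for the pail I checked with the scene camera only.

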